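Wipe the label rack and press the label holder home

ROBOT

A 6-joint arm with a two-finger parallel gripper is mounted at the origin on a cart in front of the work surface, level with it; the furniture and walls round the work are solid. World frame = base frame: x ahead of the robot, y to its left, z up, the work surface at z = 0. Lengths are in m, angles in rad, forces in N, time in s.
With the tool pointing down it reaches from about 0.425 to 0.95 m from the base axis. Payload 3.5 kg.
Tool frame: the origin (TCP) lies midway between the tips of the shut fingers; the grasp point (between the pads) lies 19 mm behind it; z points along the fingers, y is the line along which they close (so a half turn about z gives the same grasp; the last joint's range is limited). The gripper opens to 85 mm and grips with 20 to 120 N. Pads are 22 mm wide; open, the fingers measure 114 mm over their backs; the gripper's body (76 mm by 85 mm) begins 54 mm behind the grasp point. The pads swing forward as they close: fully open they stand 13 mm farther back than shut.
Start: joints at [-1.418, 0.286, 1.577, -0, 1.279, -0.15], TCP at [0.201, -0.644, 0.231] pointing down, gripper open.
Joint ranges: [-2.77, 2.77], [-0.9, 2.22], [0.21, 2.48], [-1.53, 4.67], [0.24, 2.81], [-2.84, 2.84]. Speed limits (rad/s): [2.79, 2.79, 3.14, 3.14, 3.14, 3.14].

INTERFACE

Orientations are given as a unit quaternion [x, y, z, w].
In Python, from plant import * gives the robot as it stands.
- The arm moves only by the tool move_arm, never from a script. Its argument "moves" is a list of rows, each a list of 3 entries, a list of its own where there are three numbers: the opening, from 0 (shut) to 1 (fully open), then the shift along the tool's x, y, z in m, then the turn, a rotation vector about the tool's x, y, z in rad. A call has exactly 10 rows; each row shifts and turns the commanded pose from where the row before left it, along the tool's axes as they then stand; what a row does not reach is not made up. A row lasts 1/12 s, in which the tool goes at most 41.7 mm and 7.16 degrees, less where a joint would pass 70% of its speed; a pose out of reach is approached as far as the arm can. A call is refused whole if a number of a shift passes 0.0417 or a number of a turn 0.125, either way. A call with a gripper value outside its range is refused whole. The fingers move at their own pace and stop on an object; "grip_force" is the grip in N (left out, the last holds). Time passes only in rows, so rows that do not move let the fingers close, or fill a call up. It gives the time, the measured TCP pose, the force, the opening and the grip force at its end, in the units of the state.
- get_state(): the state, without advancing time (a new reading comes with each control period).
- read_camera(name): name is "scene" or "top" or "wrist"; returns the picture (420x560x3 uint8, red, green, blue); there is no depth.
- camera_params(name): a dict with "fx", "fy", "cx", "cy" (pixels), "rvec" (rotation vector, rad) and "tvec" (3), from world to camera coordinates, as OpenCV has them; the wrist camera has in their place "tool_from_camera" (4x4, takes a point from camera to tool coordinates, whose origin is the TCP and whose axes are the flange's). Camera axes: x right, y down, z forward; pixel columns grow to the right and rows downward; lengths in m; the calibration is good to about 2 mm. A picture is of the moment at which its call begins: read the wrist's pose just before it. camera_params takes no time and is no camera call.
- sign_off(): hands the job in; it is judged then, once.
The state is a dict: "time": time; "qpos": joint angles; "dq": joint speeds; "joint_efforts": joint torques, N m; "eef_pos": TCP position; "tcp_rot": TCP orientation; "contact_force": force on the tool from outside, world axes, zero at the start; "wrist_torque": the same for the moment, N m; "opening": opening from 0.0 (shut) to 1.0 (fully open); "finger_force": force on a finger pad.
Only numpy, scipy, OpenCV 4.12 (cv2) and the standard library are available. Lean on these libraries where they do the work, as an engineer would, in place of code of your own. Each camera call takes 0.05 s, during which the arm holds its last target. There are 200 camera calls.

TASK

Hold the scraper block and wipe the three red plastic offcuts off the deck of the label rack with it (do not touch them with the fingers or the label holder), then stand the scraper block back on the table. Then pick up the grey label holder, lay its foot flat on the deck, push the nose in behind the blue lip, centred between the cheeks, and press it fully home against the sprung orange strip. Finish while still gripping it and holding it pressed home, so that it could be screwed down; leave the other things on the table alone.

Things in the scene. Friction and masses are not known exactly. Their poses are not given: they have to be found in the camera images.
- rack: Fixed label rack. Origin: centre underside, on the table. Aluminium deck, x -75 to +65 mm, y -100 to +100 mm, its flat top 40 mm above the table; open at the front and both ends. A blue lip covers its far part (x +15 to +65 mm, all of y); the open deck is x -75 to +15 mm. Its x axis points away from the robot to the lip: the way the holder is pushed.
- rack_mouth (a point): Centre of the mouth of the gap under the lip: on the deck top, level with the lip's front edge; turns with the rack. The gap is 10 mm high and 88 mm wide in y (grey cheeks fill the rest); the lip is 6 mm thick, so its top is 56 mm above the table.
- spring_strip (a joint): Orange strip in the gap, slides along the rack's x axis, value in m: 0 at rest (its front face 23 mm behind the lip's front edge), 0.010 pressed to its stop. The spring pushes back with 4 N at the start and 9 N at the stop, so it pushes the holder out again when not held.
- label_holder: Loose grey label holder, about 120 g. Origin: underside of its foot. Foot 6 mm thick, x -47 to +43 mm, 80 mm wide; the last 12 mm of the nose (+x) only 66 mm wide. Upright plate across it, 12 mm thick (x -35 to -23 mm), 76 mm wide, top 56 mm above the underside, card on its -x face; grip it across the thickness from above. Pressed home, its origin is 10 mm in front of the lip's edge.
- holder_nose (a point): Middle of the nose's front edge, at the underside of the foot, 43 mm ahead (+x) of the holder's origin.
- scraper: Loose scraper block standing on the table, about 100 g. Origin: centre underside. Black foot 80 (x) x 36 (y) x 14 mm, on it a wooden grip 66 (x) x 24 (y) mm up to 74 mm; grip the wood across its 24 mm. The long side of the foot (normal to y) does the wiping. (A fixed screw feeder 145 mm tall stands to its right, in front of the rack: carry things over it.)
- chip_1: Loose red L-shaped plastic offcut 16 x 12 x 12 mm, 12 g, lying on the open deck. Origin: centre underside.
- chip_2: Second red offcut, like the first.
- chip_3: Third red offcut, like the first.
- small_box: Bystander: small brown carton, 60 x 91 x 45 mm; origin centre underside.
- screw_dish: Bystander: steel dish of screws, 65 mm wide, 19 mm high; origin centre underside.
- strip_a: Bystander: green terminal strip, 43 x 66 x 34 mm; origin centre underside.
- strip_b: Bystander: green terminal strip, 43 x 56 x 34 mm; origin centre underside.
Not all that is in view belongs to the job. Leave any green look-alike of the scraper alone.

How it is judged:
By the outcome, as a careful person would: the job done as asked, in the order asked, and still so for the second after the job is handed in, while the arm keeps its last pose, push and grip.
It also fails if it takes over 70 s, if anything falls off the work surface, if the arm or the gripper's body presses on something with over 40 N, if the wrist force passes 120 N, or if a joint passes its speed limit or range.

## Working session

There is one attempt and no reset: what is moved stays moved. The work goes in short steps, Python scripts to look and compute and a tool call to move; the robot and the scene stay as the last step left them, time stands still between calls to the robot, and variables do not carry over. Pictures are saved under pics/ and viewed, at most 10 in all, crops included, and the job is handed in when it is done.

Besides the shell and the picture viewer there is one more tool, called in YAML: its name, and indented under it one key for each argument. move_arm: Moves the arm, as the interface text tells. Its arguments: {"type":"object","properties":{"moves":{"type":"array"},"grip_force":{"type":"number"}},"required":["moves"]}

```bash
mkdir -p pics; ls; cat > h.py <<'E'
from plant import *
import numpy as np, cv2
from scipy.spatial.transform import Rotation as R
def ray(name,u,v,st=None):
    p=camera_params(name); d=np.array([(u-p['cx'])/p['fx'],(v-p['cy'])/p['fy'],1.])
    if name=='wrist':
        T=np.array(p['tool_from_camera']); Rt=R.from_quat(st['tcp_rot']).as_matrix()
        return Rt@T[:3,3]+np.array(st['eef_pos']), Rt@T[:3,:3]@d
    Rm=cv2.Rodrigues(np.array(p['rvec'],float))[0]; return -Rm.T@np.array(p['tvec'],float), Rm.T@d
def onz(name,u,v,z,st=None):
    o,d=ray(name,u,v,st); return o+d*(z-o[2])/d[2]
def save(name,fn):
    im=read_camera(name); cv2.imwrite('pics/'+fn,im[:,:,::-1]); return im
E
python3 - <<'E'
from h import *
s=get_state();print({k:np.round(v,3).tolist() for k,v in s.items()})
a=save('scene','s0.png');b=save('top','t0.png')
for n in('scene','top'):
    p=camera_params(n);print(n,p['fx'],p['cx'],ray(n,280,210))
print(camera_params('wrist'))
E
```

```text
pics
{'time': 0.0, 'qpos': [-1.418, 0.287, 1.578, 0.0, 1.279, -0.15], 'dq': [-0.001, -0.001, -0.001, -0.002, 0.001, 0.002], 'joint_efforts': [0.001, -40.597, -29.263, -0.0, 0.006, -0.0], 'eef_pos': [0.201, -0.644, 0.23], 'tcp_rot': [0.989, 0.151, 0.0, -0.001], 'contact_force': [-0.275, 0.553, 0.166], 'wrist_torque': [-0.013, -0.039, -0.051], 'finger_force': 0.0, 'opening': 1.004}
scene 393.31222072125473 272.1482106518278 (array([0.12724034, 0.60300917, 0.59173483]), array([ 0.41110357, -0.67835298, -0.60928616]))
top 512.2594433863808 283.72406029838106 (array([0.43312196, 0.03991752, 1.31394888]), array([ 0.04432355,  0.02322528, -0.99879551]))
{'fx': 362.4825125006911, 'fy': 362.4825125006911, 'cx': 281.9545779335485, 'cy': 210.2151439589824, 'tool_from_camera': array([[ 1.14319239e-03, -9.48750720e-01, -3.16023361e-01,
         8.08005215e-02],
       [ 9.99999295e-01,  1.18566974e-03,  5.78645885e-05,
        -6.32540212e-04],
       [ 3.19800266e-04, -3.16023204e-01,  9.48751407e-01,
        -1.41899880e-01],
       [ 0.00000000e+00,  0.00000000e+00,  0.00000000e+00,
         1.00000000e+00]])}
```

View pics/t0.png

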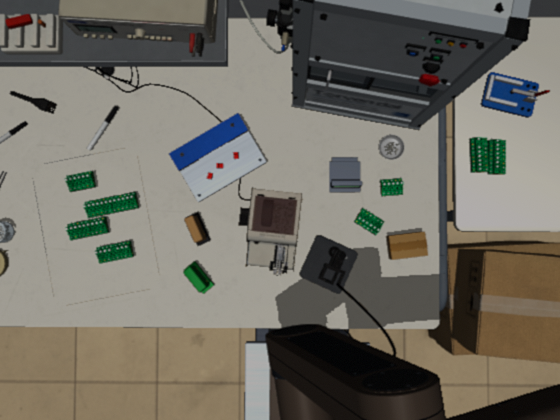

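View pics/s0.png

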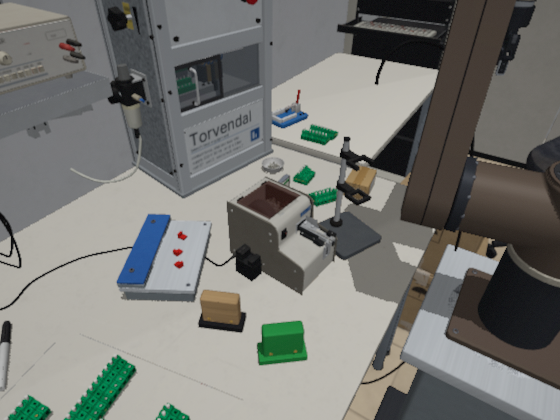

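The top view shows the blue-lipped rack at about (218,157) and red chips at (210,176), (220,166) and (236,156). The holder is at (345,174), the screw feeder at (273,225) and a stand with a dark base at (328,262). 

Scraper candidates:
- brown/black block at (197,229): matches the description
- green look-alike at (199,277): leave alone
- brown carton at (408,245)

I choose (197,229).

```bash
cat > m.py <<'E'
from h import *
b=cv2.imread('pics/t0.png');hsv=cv2.cvtColor(b,cv2.COLOR_BGR2HSV)
def comps(mask,x0,y0,x1,y1,z,name,mina=8):
    m=np.zeros_like(mask);m[y0:y1,x0:x1]=mask[y0:y1,x0:x1]
    cs,_=cv2.findContours(m,cv2.RETR_EXTERNAL,cv2.CHAIN_APPROX_NONE)
    for c in cs:
        if cv2.contourArea(c)<mina: continue
        r=cv2.boxPoints(cv2.minAreaRect(c)); w=np.array([onz('top',*q,z)[:2] for q in r])
        print(name,'px',np.round(r.mean(0),1),'c',np.round(w.mean(0),4),'corn',np.round(w,3).tolist(),'sides',np.round([np.linalg.norm(w[1]-w[0]),np.linalg.norm(w[2]-w[1])],3))
I=cv2.inRange
red=I(hsv,(0,130,90),(8,255,255))|I(hsv,(172,130,90),(180,255,255))
comps(red,165,110,270,205,.052,'chip')
comps(I(hsv,(105,120,60),(125,255,255)),160,105,275,205,.056,'lip',100)
comps(I(hsv,(5,80,60),(22,255,255)),180,200,215,250,.074,'wood')
comps(I(hsv,(0,0,0),(180,255,60)),180,205,215,250,.014,'foot')
print(hsv[174,345],hsv[188,345],hsv[140,345],hsv[160,345])
g=I(hsv,(100,25,60),(135,120,190)); comps(g,322,148,368,200,.006,'holder',50)
crop=np.hstack([cv2.resize(b[105:255,160:280],None,fx=3.6,fy=3.6,interpolation=cv2.INTER_CUBIC)[:540],cv2.resize(b[145:203,320:370],(340,540-146),interpolation=cv2.INTER_CUBIC) if 0 else cv2.resize(b[140:210,320:372],(368,540),interpolation=cv2.INTER_CUBIC)])
cv2.imwrite('pics/c0.png',crop[:, :800]);print(crop.shape)
E
python3 m.py
```

```text
chip px [209.  175.5] c [0.5744 0.2455] corn [[0.581, 0.251], [0.581, 0.241], [0.568, 0.24], [0.568, 0.25]] sides [0.01  0.012]
chip px [219.5 165. ] c [0.6005 0.2196] corn [[0.596, 0.226], [0.606, 0.226], [0.606, 0.213], [0.596, 0.213]] sides [0.01  0.012]
chip px [235.5 155. ] c [0.6255 0.18  ] corn [[0.633, 0.184], [0.633, 0.176], [0.618, 0.176], [0.618, 0.184]] sides [0.007 0.015]
lip px [208.2 141.3] c [0.6589 0.2476] corn [[0.63, 0.345], [0.731, 0.175], [0.688, 0.15], [0.587, 0.32]] sides [0.198 0.049]
wood px [193.2 228.6] c [0.4426 0.2793] corn [[0.468, 0.303], [0.477, 0.282], [0.418, 0.256], [0.408, 0.276]] sides [0.022 0.065]
foot px [200.8 227.6] c [0.4457 0.2716] corn [[0.483, 0.295], [0.489, 0.263], [0.408, 0.248], [0.403, 0.281]] sides [0.033 0.082]
[112  39  99] [115  37  76] [ 21  21 157] [110  40  95]
holder px [344.5 188.5] c [ 0.5465 -0.0944] corn [[0.54, -0.057], [0.553, -0.057], [0.553, -0.131], [0.54, -0.131]] sides [0.013 0.074]
holder px [345.5 171.5] c [ 0.5901 -0.097 ] corn [[0.625, -0.057], [0.625, -0.137], [0.555, -0.136], [0.555, -0.057]] sides [0.079 0.069]
(540, 800, 3)
```

View pics/c0.png

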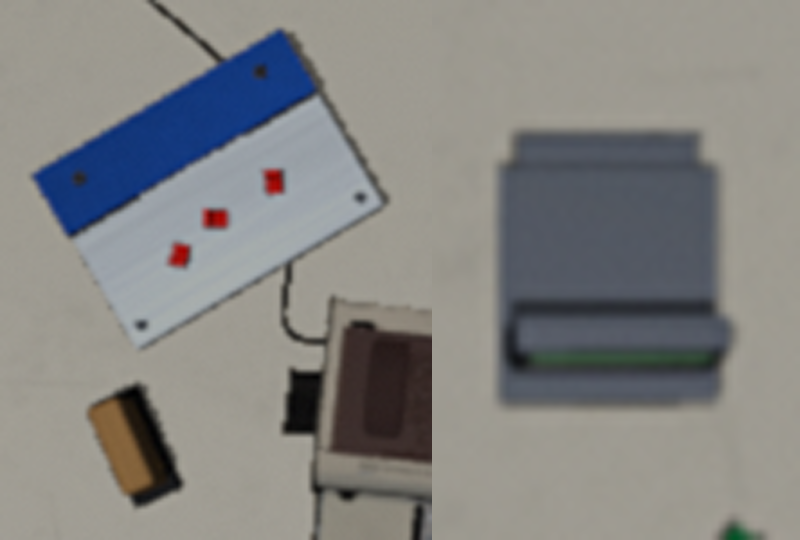

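The crop shows the wooden grip with its black foot at (135,445), which confirms the scraper. The chips are at (180,255), (215,218) and (273,182) on the deck. The holder's nose is at (607,135) pointing in +x, with its plate and green card at (620,345). Next I check obstacle heights and set up a move planner.

```bash
cat >> h.py <<'E'
def plan(wps,n,st=None):
    """wps: list of (x,y,z,yawdeg of tool x or None); n rows each. prints rows in tool axes"""
    st=st or get_state(); p=np.array(st['eef_pos']); Rm=R.from_quat(st['tcp_rot']).as_matrix()
    yaw=np.degrees(np.arctan2(Rm[1,0],Rm[0,0])); print('now',p.round(4),'yaw',round(yaw,2),'tilt',Rm[:,2].round(4),'t',st['time'])
    for w,k in zip(wps,n):
        t=np.array(w[:3],float); ty=yaw if w[3] is None else w[3]; dy=(ty-yaw+180)%360-180
        for i in range(k):
            c,s=np.cos(np.radians(yaw)),np.sin(np.radians(yaw)); d=(t-p)/k if i==0 else d
            print([[round(c*d[0]+s*d[1],4),round(s*d[0]-c*d[1],4),round(-d[2],4)],round(-np.radians(dy/k),3)])
            yaw+=dy/k
        p=t
RY=np.radians(30.6); RO=np.array([.6245,.2272])
def rack(x,y): c,s=np.cos(RY),np.sin(RY); return RO+np.array([c*x-s*y,s*x+c*y])
E
python3 - <<'E'
from h import *
# post: base in scene and top of it
b=onz('scene',337,222,0);print('post base',b.round(3), 'top base',onz('top',333,262,0).round(3))
o,d=ray('scene',347,140); k=np.dot(b[:2]-o[:2],d[:2])/np.dot(d[:2],d[:2]); print('post top',(o+k*d).round(3))
for q in [(293,108),(345,118),(418,127)]: print('cab',onz('top',*q,0).round(3))
for q in [(247,268),(296,268),(300,192),(250,190)]: print('feed',onz('top',*q,.145).round(3))
print('dish',onz('top',391,147,.02).round(3))
plan([(.40,-.48,.36,20),(.55,-.2,.40,22),(.53,.05,.40,24),(.45,.25,.30,24)],[7,8,6,6])
E
```

```text
post base [ 0.388 -0.09   0.   ] top base [ 0.359 -0.065  0.   ]
post top [ 0.39  -0.089  0.216]
cab [0.756 0.038 0.   ]
cab [ 0.729 -0.097  0.   ]
cab [ 0.706 -0.284  0.   ]
feed [0.353 0.142 0.145]
feed [0.353 0.03  0.145]
feed [0.526 0.021 0.145]
feed [0.531 0.136 0.145]
dish [ 0.651 -0.211  0.02 ]
now [ 0.2012 -0.6437  0.2301] yaw 17.35 tilt [-3.0e-04  2.1e-03 -1.0e+00] t 0.1
[[np.float64(0.0341), np.float64(-0.0139), np.float64(-0.0186)], np.float64(-0.007)]
[[np.float64(0.0342), np.float64(-0.0136), np.float64(-0.0186)], np.float64(-0.007)]
[[np.float64(0.0343), np.float64(-0.0134), np.float64(-0.0186)], np.float64(-0.007)]
[[np.float64(0.0343), np.float64(-0.0132), np.float64(-0.0186)], np.float64(-0.007)]
[[np.float64(0.0344), np.float64(-0.0129), np.float64(-0.0186)], np.float64(-0.007)]
[[np.float64(0.0345), np.float64(-0.0127), np.float64(-0.0186)], np.float64(-0.007)]
[[np.float64(0.0346), np.float64(-0.0125), np.float64(-0.0186)], np.float64(-0.007)]
[[np.float64(0.0296), np.float64(-0.0265), np.float64(-0.005)], np.float64(-0.004)]
[[np.float64(0.0297), np.float64(-0.02
[... 829 characters left out ...]
397), np.float64(-0.0)], np.float64(-0.006)]
[[np.float64(0.0134), np.float64(-0.0396), np.float64(-0.0)], np.float64(-0.006)]
[[np.float64(0.0137), np.float64(-0.0395), np.float64(-0.0)], np.float64(-0.006)]
[[np.float64(0.0014), np.float64(-0.0359), np.float64(0.0167)], np.float64(-0.0)]
[[np.float64(0.0014), np.float64(-0.0359), np.float64(0.0167)], np.float64(-0.0)]
[[np.float64(0.0014), np.float64(-0.0359), np.float64(0.0167)], np.float64(-0.0)]
[[np.float64(0.0014), np.float64(-0.0359), np.float64(0.0167)], np.float64(-0.0)]
[[np.float64(0.0014), np.float64(-0.0359), np.float64(0.0167)], np.float64(-0.0)]
[[np.float64(0.0014), np.float64(-0.0359), np.float64(0.0167)], np.float64(-0.0)]
```

move_arm:
  moves:
    - [1,[0.034,-0.014,-0.019],[0,0,-0.007]]
    - [1,[0.034,-0.014,-0.019],[0,0,-0.007]]
    - [1,[0.034,-0.013,-0.019],[0,0,-0.007]]
    - [1,[0.034,-0.013,-0.019],[0,0,-0.007]]
    - [1,[0.034,-0.013,-0.019],[0,0,-0.007]]
    - [1,[0.034,-0.013,-0.019],[0,0,-0.007]]
    - [1,[0.034,-0.013,-0.019],[0,0,-0.007]]
    - [1,[0.03,-0.026,-0.01],[0,0,-0.004]]
    - [1,[0.03,-0.026,-0.01],[0,0,-0.004]]
    - [1,[0.03,-0.026,-0.01],[0,0,-0.004]]

```text
time: 0.93
eef_pos: [0.4552, -0.3741, 0.3943]
tcp_rot: [0.983, 0.181, -0.0, -0.0]
contact_force: [0.3, -0.5, 0.5]
opening: 1.002
finger_force: 0.0
```

move_arm:
  moves:
    - [1,[0.03,-0.026,0],[0,0,-0.004]]
    - [1,[0.03,-0.026,0],[0,0,-0.004]]
    - [1,[0.03,-0.026,0],[0,0,-0.004]]
    - [1,[0.025,-0.028,0],[0,0,-0.004]]
    - [1,[0.02,-0.032,0],[0,0,-0.004]]
    - [1,[0.015,-0.039,0],[0,0,-0.006]]
    - [1,[0.014,-0.039,0],[0,0,-0.006]]
    - [1,[0.013,-0.039,0],[0,0,-0.006]]
    - [1,[0.013,-0.039,0],[0,0,-0.006]]
    - [1,[0.013,-0.039,0],[0,0,0]]

```text
time: 1.77
eef_pos: [0.517, 0.0095, 0.3938]
tcp_rot: [0.979, 0.202, -0.0, -0.0]
contact_force: [0.4, -0.3, 0.7]
opening: 0.997
finger_force: 0.0
```

```bash
python3 - <<'E'
from h import *
print(get_state()['qpos'])
plan([(.43,.255,.26,24)],[10])
E
```

```text
[-1.78033052e-01 -1.45940974e-01  1.74281619e+00  1.08073127e-04
  1.54545406e+00  9.84942295e-01]
now [0.517  0.0095 0.3938] yaw 23.37 tilt [-7.e-04  2.e-04 -1.e+00] t 1.7667
[[np.float64(0.0017), np.float64(-0.026), np.float64(0.0134)], np.float64(-0.001)]
[[np.float64(0.0018), np.float64(-0.026), np.float64(0.0134)], np.float64(-0.001)]
[[np.float64(0.0018), np.float64(-0.026), np.float64(0.0134)], np.float64(-0.001)]
[[np.float64(0.0018), np.float64(-0.026), np.float64(0.0134)], np.float64(-0.001)]
[[np.float64(0.0019), np.float64(-0.026), np.float64(0.0134)], np.float64(-0.001)]
[[np.float64(0.0019), np.float64(-0.026), np.float64(0.0134)], np.float64(-0.001)]
[[np.float64(0.0019), np.float64(-0.026), np.float64(0.0134)], np.float64(-0.001)]
[[np.float64(0.0019), np.float64(-0.026), np.float64(0.0134)], np.float64(-0.001)]
[[np.float64(0.002), np.float64(-0.026), np.float64(0.0134)], np.float64(-0.001)]
[[np.float64(0.002), np.float64(-0.026), np.float64(0.0134)], np.float64(-0.001)]
```

move_arm:
  moves:
    - [1,[0.002,-0.029,0.012],[0,0,-0.001]]
    - [1,[0.002,-0.029,0.012],[0,0,-0.001]]
    - [1,[0.002,-0.029,0.012],[0,0,-0.001]]
    - [1,[0.002,-0.029,0.012],[0,0,-0.001]]
    - [1,[0.002,-0.029,0.012],[0,0,-0.001]]
    - [1,[0.002,-0.029,0.014],[0,0,-0.001]]
    - [1,[0.002,-0.029,0.016],[0,0,-0.001]]
    - [1,[0.002,-0.029,0.016],[0,0,-0.001]]
    - [1,[0.002,-0.028,0.016],[0,0,-0.001]]
    - [1,[0,0,0],[0,0,0]]

```text
time: 2.6
eef_pos: [0.4263, 0.2557, 0.2677]
tcp_rot: [0.978, 0.209, -0.004, -0.0]
contact_force: [-0.6, -0.8, -0.3]
opening: 0.999
finger_force: 0.0
```

```bash
python3 - <<'E'
from h import *
st=get_state(); b=save('wrist','w1.png')[:,:,::-1].copy();print(st['eef_pos'],st['qpos'])
hsv=cv2.cvtColor(b,cv2.COLOR_BGR2HSV)
m=cv2.inRange(hsv,(5,80,60),(22,255,255))
cs,_=cv2.findContours(m,0,1)
for c in cs:
    if cv2.contourArea(c)<300: continue
    r=cv2.boxPoints(cv2.minAreaRect(c)); w=np.array([onz('wrist',*q,.074,st)[:2] for q in r])
    print(r.round().tolist(),w.round(4).tolist(),w.mean(0).round(4))
E
```

```text
[0.42630994 0.25572518 0.26774463] [ 0.33492656 -0.137734    1.95938536  0.00201536  1.32782566  1.48392785]
[[251.0, 115.0], [276.0, 115.0], [278.0, 186.0], [252.0, 186.0]] [[0.4668, 0.3059], [0.4765, 0.2856], [0.4168, 0.2574], [0.4065, 0.2791]] [0.4417 0.282 ]
```

View pics/w1.png

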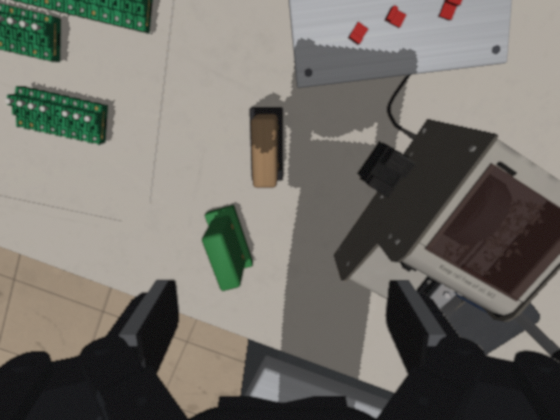

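The wrist view shows the wooden grip at (264,150) in line with the tool's x axis. The green look-alike is at (228,248), clear of the fingers' path.

```bash
python3 - <<'E'
from h import *
plan([(.442,.2805,.20,24),(.442,.2805,.031,24)],[2,7])
E
```

```text
now [0.4278 0.2543 0.2695] yaw 24.11 tilt [-0.0052 -0.0017 -1.    ] t 2.65
[[np.float64(0.0118), np.float64(-0.0091), np.float64(0.0347)], np.float64(0.001)]
[[np.float64(0.0118), np.float64(-0.0091), np.float64(0.0347)], np.float64(0.001)]
[[np.float64(0.0), np.float64(0.0), np.float64(0.0241)], np.float64(-0.0)]
[[np.float64(0.0), np.float64(0.0), np.float64(0.0241)], np.float64(-0.0)]
[[np.float64(0.0), np.float64(0.0), np.float64(0.0241)], np.float64(-0.0)]
[[np.float64(0.0), np.float64(0.0), np.float64(0.0241)], np.float64(-0.0)]
[[np.float64(0.0), np.float64(0.0), np.float64(0.0241)], np.float64(-0.0)]
[[np.float64(0.0), np.float64(0.0), np.float64(0.0241)], np.float64(-0.0)]
[[np.float64(0.0), np.float64(0.0), np.float64(0.0241)], np.float64(-0.0)]
```

move_arm:
  moves:
    - [1,[0.012,-0.009,0.033],[0,0,0]]
    - [1,[0.012,-0.009,0.033],[0,0,0]]
    - [1,[0,0,0.024],[0,0,0]]
    - [1,[0,0,0.024],[0,0,0]]
    - [1,[0,0,0.024],[0,0,0]]
    - [1,[0,0,0.024],[0,0,0]]
    - [1,[0,0,0.024],[0,0,0]]
    - [1,[0,0,0.024],[0,0,0]]
    - [1,[0,0,0.015],[0,0,0]]
    - [1,[0,0,0],[0,0,0]]

```text
time: 3.48
eef_pos: [0.443, 0.2773, 0.044]
tcp_rot: [0.978, 0.206, -0.003, 0.001]
contact_force: [-0.3, 0.5, 0.5]
opening: 1.002
finger_force: 0.0
```

```bash
python3 - <<'E'
from h import *
plan([(.442,.2805,.031,24)],[1])
E
```

```text
now [0.443  0.2773 0.044 ] yaw 23.81 tilt [-0.0063 -0.0028 -1.    ] t 3.4833
[[np.float64(0.0004), np.float64(-0.0033), np.float64(0.013)], np.float64(-0.003)]
```

move_arm:
  moves:
    - [1,[0,-0.003,0.007],[0,0,0]]
    - [1,[0,0,0.006],[0,0,0]]
    - [1,[0,0,0],[0,0,0]]
    - [0,[0,0,0],[0,0,0]]
    - [0,[0,0,0],[0,0,0]]
    - [0,[0,0,0],[0,0,0]]
    - [0,[0,0,0],[0,0,0]]
    - [0,[0,0,0],[0,0,0]]
    - [0,[0,0,0],[0,0,0]]
    - [0,[0,0,0],[0,0,0]]
  grip_force: 50

```text
time: 4.32
eef_pos: [0.4438, 0.2821, 0.0347]
tcp_rot: [0.978, 0.207, 0.0, -0.0]
contact_force: [-1.3, -0.1, 1.9]
opening: 0.274
finger_force: 54.4
```

```bash
python3 - <<'E'
from h import *
s=get_state();print(s['contact_force'],s['opening'],s['finger_force'])
x,y=rack(-.03,-.082)
p=s['eef_pos']
plan([(p[0],p[1],.19,24),(x,y,.19,30.6),(x,y,.076,30.6)],[4,7,4])
print(rack(-.03,.102),rack(-.03,-.082))
E
```

```text
[-1.29861662 -0.09286842  1.88965452] 0.27369969550316237 54.44776654243469
now [0.4438 0.2821 0.0347] yaw 23.89 tilt [ 5.e-04  3.e-04 -1.e+00] t 4.3167
[[np.float64(0.0), np.float64(0.0), np.float64(-0.0388)], np.float64(-0.001)]
[[np.float64(0.0), np.float64(0.0), np.float64(-0.0388)], np.float64(-0.001)]
[[np.float64(0.0), np.float64(0.0), np.float64(-0.0388)], np.float64(-0.001)]
[[np.float64(0.0), np.float64(0.0), np.float64(-0.0388)], np.float64(-0.001)]
[[np.float64(0.0175), np.float64(0.0298), np.float64(-0.0)], np.float64(-0.016)]
[[np.float64(0.017), np.float64(0.0301), np.float64(-0.0)], np.float64(-0.016)]
[[np.float64(0.0165), np.float64(0.0304), np.float64(-0.0)], np.float64(-0.016)]
[[np.float64(0.016), np.float64(0.0306), np.float64(-0.0)], np.float64(-0.016)]
[[np.float64(0.0155), np.float64(0.0309), np.float64(-0.0)], np.float64(-0.016)]
[[np.float64(0.015), np.float64(0.0311), np.float64(-0.0)], np.float64(-0.016)]
[[np.float64(0.0145), np.float64(0.0314), np.float64(-0.0)], np.float64(-0.016)]
[[np.float64(0.0), np.float64(0.0), np.float64(0.0285)], np.float64(0.0)]
[[np.float64(0.0), np.float64(0.0), np.float64(0.0285)], np.float64(0.0)]
[[np.float64(0.0), np.float64(0.0), np.float64(0.0285)], np.float64(0.0)]
[[np.float64(0.0), np.float64(0.0), np.float64(0.0285)], np.float64(0.0)]
[0.54675551 0.29972444] [0.64041914 0.14134791]
```

move_arm:
  moves:
    - [0,[0,0,-0.038],[0,0,0]]
    - [0,[0,0,-0.038],[0,0,0]]
    - [0,[0,0,-0.038],[0,0,0]]
    - [0,[0,0,-0.038],[0,0,0]]
    - [0,[0.017,0.03,0],[0,0,-0.017]]
    - [0,[0.017,0.03,0],[0,0,-0.017]]
    - [0,[0.016,0.03,0],[0,0,-0.017]]
    - [0,[0.016,0.031,0],[0,0,-0.017]]
    - [0,[0.015,0.031,0],[0,0,-0.017]]
    - [0,[0.015,0.031,0],[0,0,-0.017]]

```text
time: 5.15
eef_pos: [0.6116, 0.1592, 0.1856]
tcp_rot: [0.966, 0.257, -0.001, -0.0]
contact_force: [0.2, 0.7, -1.0]
opening: 0.276
finger_force: 54.1
```

```bash
python3 - <<'E'
from h import *
s=get_state();print(s['opening'],s['finger_force'])
x,y=rack(-.03,-.082)
plan([(x,y,.10,30.6)],[5])
st=get_state();b=save('wrist','w2.png')
E
```

```text
0.27605054461527334 54.07161891460419
now [0.6116 0.1592 0.1856] yaw 29.77 tilt [-1.2e-03 -2.0e-04 -1.0e+00] t 5.15
[[np.float64(0.0032), np.float64(0.006), np.float64(0.0171)], np.float64(-0.003)]
[[np.float64(0.0032), np.float64(0.006), np.float64(0.0171)], np.float64(-0.003)]
[[np.float64(0.0032), np.float64(0.006), np.float64(0.0171)], np.float64(-0.003)]
[[np.float64(0.0032), np.float64(0.006), np.float64(0.0171)], np.float64(-0.003)]
[[np.float64(0.0032), np.float64(0.006), np.float64(0.0171)], np.float64(-0.003)]
```

View pics/w2.png

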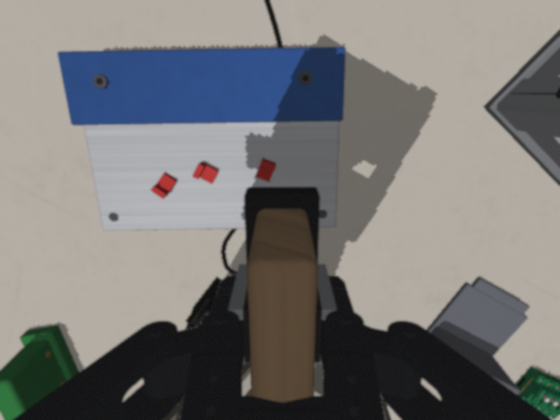

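The wrist view shows the scraper held in line with the rack, and the chips at (164,185), (206,173) and (266,170). The blue lip spans (62,52) to (345,120), so I use it to refine the rack pose.

```bash
python3 - <<'E'
from h import *
st=get_state(); b=save('wrist','w3.png')[:,:,::-1].copy()
hsv=cv2.cvtColor(b,cv2.COLOR_BGR2HSV)
m=cv2.inRange(hsv,(105,120,30),(125,255,255)); m=cv2.morphologyEx(m,cv2.MORPH_CLOSE,np.ones((15,15)))
c=max(cv2.findContours(m,0,1)[0],key=cv2.contourArea)
q=cv2.approxPolyDP(cv2.convexHull(c),8,True)[:,0]; w=np.array([onz('wrist',*map(float,k),.056,st)[:2] for k in q])
print(q.tolist(),w.round(4).tolist(),w.mean(0))
for i in range(len(w)):
    d=w[i]-w[i-1];print(np.linalg.norm(d).round(4),np.degrees(np.arctan2(d[1],d[0])).round(2))
for mm in [cv2.inRange(hsv,(0,130,60),(8,255,255))|cv2.inRange(hsv,(172,130,60),(180,255,255))]:
    for c in cv2.findContours(mm,0,1)[0]:
        if cv2.contourArea(c)>40:
            (u,v),_,_=cv2.minAreaRect(c);p=onz('wrist',u,v,.046,st)[:2]-RO;cs,sn=np.cos(RY),np.sin(RY)
            print('chip',round(u),round(v),(cs*p[0]+sn*p[1]).round(3),(-sn*p[0]+cs*p[1]).round(3))
plan([(*rack(-.03,-.082),.10,30.6)],[5])
E
```

```text
[[331, 121], [64, 127], [50, 58], [332, 52]] [[0.6859, 0.1533], [0.5854, 0.3211], [0.6256, 0.345], [0.7256, 0.1774]] [0.65561201 0.2491557 ]
0.0465 -148.75
0.1956 120.91
0.0468 30.74
0.1952 -59.18
chip 156 189 -0.036 0.043
chip 197 177 -0.027 0.009
chip 257 173 -0.025 -0.039
now [0.614  0.1569 0.1856] yaw 29.49 tilt [ 0.0012 -0.0013 -1.    ] t 5.25
[[np.float64(0.0031), np.float64(0.0053), np.float64(0.0171)], np.float64(-0.004)]
[[np.float64(0.003), np.float64(0.0053), np.float64(0.0171)], np.float64(-0.004)]
[[np.float64(0.003), np.float64(0.0053), np.float64(0.0171)], np.float64(-0.004)]
[[np.float64(0.003), np.float64(0.0053), np.float64(0.0171)], np.float64(-0.004)]
[[np.float64(0.003), np.float64(0.0054), np.float64(0.0171)], np.float64(-0.004)]
```

move_arm:
  moves:
    - [0,[0.003,0.005,0.017],[0,0,-0.004]]
    - [0,[0.003,0.006,0.017],[0,0,-0.004]]
    - [0,[0.003,0.005,0.017],[0,0,-0.004]]
    - [0,[0.003,0.006,0.017],[0,0,-0.004]]
    - [0,[0.003,0.005,0.017],[0,0,-0.004]]
    - [0,[0,0,0.01],[0,0,0]]
    - [0,[0,0,0.006],[0,0,0]]
    - [0,[0,0,0.003],[0,0,0]]
    - [0,[0,0,0],[0,0,0]]
    - [0,[0,0,0],[0,0,0]]

```text
time: 6.08
eef_pos: [0.6376, 0.145, 0.0832]
tcp_rot: [0.964, 0.266, 0.001, 0.0]
contact_force: [-0.1, 0.2, -1.7]
opening: 0.276
finger_force: 54.1
```

```bash
sed -i 's/RY=.*/RY=np.radians(30.8); RO=np.array([.623,.228])/' h.py; python3 - <<'E'
from h import *
print(get_state()['contact_force'],rack(-.03,-.082))
plan([(*rack(-.03,-.082),.076,30.8),(*rack(-.03,.105),.076,30.8)],[1,18])
E
```

```text
[-0.07102279  0.18758873 -1.71953175] [0.63921872 0.142204  ]
now [0.6376 0.145  0.0832] yaw 30.89 tilt [ 1.1e-03  1.0e-04 -1.0e+00] t 6.0833
[[np.float64(-0.0001), np.float64(0.0033), np.float64(0.0072)], np.float64(0.002)]
[[np.float64(0.0), np.float64(-0.0104), np.float64(-0.0)], np.float64(-0.0)]
[[np.float64(0.0), np.float64(-0.0104), np.float64(-0.0)], np.float64(-0.0)]
[[np.float64(0.0), np.float64(-0.0104), np.float64(-0.0)], np.float64(-0.0)]
[[np.float64(0.0), np.float64(-0.0104), np.float64(-0.0)], np.float64(-0.0)]
[[np.float64(0.0), np.float64(-0.0104), np.float64(-0.0)], np.float64(-0.0)]
[[np.float64(0.0), np.float64(-0.0104), np.float64(-0.0)], np.float64(-0.0)]
[[np.float64(0.0), np.float64(-0.0104), np.float64(-0.0)], np.float64(-0.0)]
[[np.float64(0.0), np.float64(-0.0104), np.float64(-0.0)], np.float64(-0.0)]
[[np.float64(0.0), np.float64(-0.0104), np.float64(-0.0)], np.float64(-0.0)]
[[np.float64(0.0), np.float64(-0.0104), np.float64(-0.0)], np.float64(-0.0)]
[[np.float64(0.0), np.float64(-0.0104), np.float64(-0.0)], np.float64(-0.0)]
[[np.float64(0.0), np.float64(-0.0104), np.float64(-0.0)], np.float64(-0.0)]
[[np.float64(0.0), np.float64(-0.0104), np.float64(-0.0)], np.float64(-0.0)]
[[np.float64(0.0), np.float64(-0.0104), np.float64(-0.0)], np.float64(-0.0)]
[[np.float64(0.0), np.float64(-0.0104), np.float64(-0.0)], np.float64(-0.0)]
[[np.float64(0.0), np.float64(-0.0104), np.float64(-0.0)], np.float64(-0.0)]
[[np.float64(0.0), np.float64(-0.0104), np.float64(-0.0)], np.float64(-0.0)]
[[np.float64(0.0), np.float64(-0.0104), np.float64(-0.0)], np.float64(-0.0)]
```

move_arm:
  moves:
    - [0,[0,0.002,0.004],[0,0,0]]
    - [0,[0,0,0.003],[0,0,0]]
    - [0,[0,0,0],[0,0,0]]
    - [0,[0,-0.006,0],[0,0,0]]
    - [0,[0,-0.01,0],[0,0,0]]
    - [0,[0,-0.01,0],[0,0,0]]
    - [0,[0,-0.01,0],[0,0,0]]
    - [0,[0,-0.01,0],[0,0,0]]
    - [0,[0,-0.01,0],[0,0,0]]
    - [0,[0,-0.01,0],[0,0,0]]

```text
time: 6.92
eef_pos: [0.6039, 0.2008, 0.0755]
tcp_rot: [0.964, 0.266, 0.0, 0.0]
contact_force: [-0.3, -0.4, -0.7]
opening: 0.273
finger_force: 54.1
```

```bash
python3 - <<'E'
from h import *
s=get_state();print(s['contact_force'])
plan([(*rack(-.03,.105),.076,30.8)],[1])
E
```

```text
[-0.28600614 -0.41554883 -0.69646084]
now [0.6039 0.2008 0.0755] yaw 30.91 tilt [ 2.e-04 -0.e+00 -1.e+00] t 6.9167
[[np.float64(0.0006), np.float64(-0.1186), np.float64(-0.0005)], np.float64(0.002)]
```

move_arm:
  moves:
    - [0,[0,-0.011,0],[0,0,0]]
    - [0,[0,-0.011,0],[0,0,0]]
    - [0,[0,-0.011,0],[0,0,0]]
    - [0,[0,-0.011,0],[0,0,0]]
    - [0,[0,-0.011,0],[0,0,0]]
    - [0,[0,-0.011,0],[0,0,0]]
    - [0,[0,-0.012,0],[0,0,0]]
    - [0,[0,-0.012,0],[0,0,0]]
    - [0,[0,-0.012,0],[0,0,0]]
    - [0,[0,-0.012,0],[0,0,0]]

```text
time: 7.75
eef_pos: [0.5452, 0.2986, 0.0752]
tcp_rot: [0.964, 0.266, -0.0, -0.0]
contact_force: [0.8, -0.1, -1.7]
opening: 0.277
finger_force: 54.1
```

```bash
python3 - <<'E'
from h import *
s=get_state();print(s['contact_force'])
plan([(*rack(-.03,.105),.076,30.8)],[1])
a=save('scene','s1.png'); 
cv2.imwrite('pics/s1c.png',cv2.resize(a[170:350,60:300,::-1],None,fx=3,fy=3))
E
```

```text
[ 0.84559783 -0.06483559 -1.72961999]
now [0.5452 0.2986 0.0752] yaw 30.87 tilt [-4.e-04  1.e-04 -1.e+00] t 7.75
[[np.float64(0.0007), np.float64(-0.0046), np.float64(-0.0008)], np.float64(0.001)]
```

View pics/s1c.png

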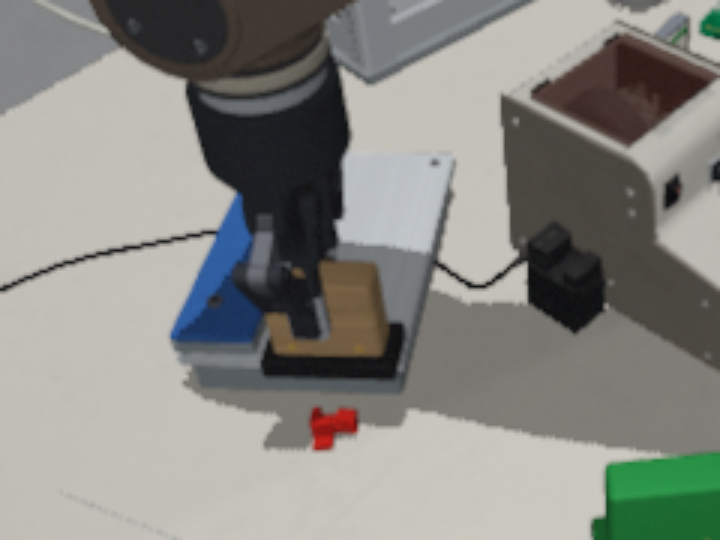

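The red chips are coming off the +y end at (330,428). I push a little further to clear the edge, then lift and check.

move_arm:
  moves:
    - [0,[0,-0.006,0],[0,0,0]]
    - [0,[0,-0.008,0],[0,0,0]]
    - [0,[0,-0.006,0],[0,0,0]]
    - [0,[0,0,0],[0,0,0]]
    - [0,[0,0,0],[0,0,0]]
    - [0,[0,0,-0.02],[0,0,0]]
    - [0,[0,0,-0.03],[0,0,0]]
    - [0,[0,0,-0.03],[0,0,0]]
    - [0,[-0.01,0.01,-0.03],[0,0,0]]
    - [0,[-0.03,0.01,0],[0,0,0]]

```text
time: 8.63
eef_pos: [0.5179, 0.2786, 0.1941]
tcp_rot: [0.964, 0.266, 0.009, -0.0]
contact_force: [1.0, -0.4, 1.1]
opening: 0.273
finger_force: 54.0
```

```bash
python3 - <<'E'
from h import *
plan([(.5,.27,.185,24)],[1])
for n in('scene','top'):
    a=save(n,n[0]+'2.png'); h=cv2.cvtColor(a,cv2.COLOR_RGB2HSV)
    m=cv2.inRange(h,(0,150,90),(8,255,255))|cv2.inRange(h,(172,150,90),(180,255,255))
    for c in cv2.findContours(m,0,1)[0]:
        if cv2.contourArea(c)>3:
            (u,v),_,_=cv2.minAreaRect(c);print(n,round(u),round(v),cv2.contourArea(c),onz(n,u,v,.006).round(3))
a=cv2.imread('pics/s2.png')[190:350,90:300];b=cv2.imread('pics/t2.png')[105:285,150:290]
cv2.imwrite('pics/c2.png',np.hstack([cv2.resize(a,(480,366)),cv2.resize(b,(285,366))]))
E
```

```text
now [0.5179 0.2786 0.1941] yaw 30.89 tilt [ 0.0162  0.0054 -0.9999] t 8.6333
[[np.float64(-0.0198), np.float64(-0.0019), np.float64(0.0091)], np.float64(0.12)]
scene 170 313 114.5 [0.527 0.321 0.006]
scene 298 96 6.5 [ 0.853 -0.711  0.006]
scene 66 47 27.0 [ 2.211 -0.631  0.006]
top 430 78 65.5 [ 0.832 -0.315  0.006]
top 192 42 42.0 [0.929 0.301 0.006]
top 18 20 144.0 [0.988 0.758 0.006]
```

View pics/c2.png

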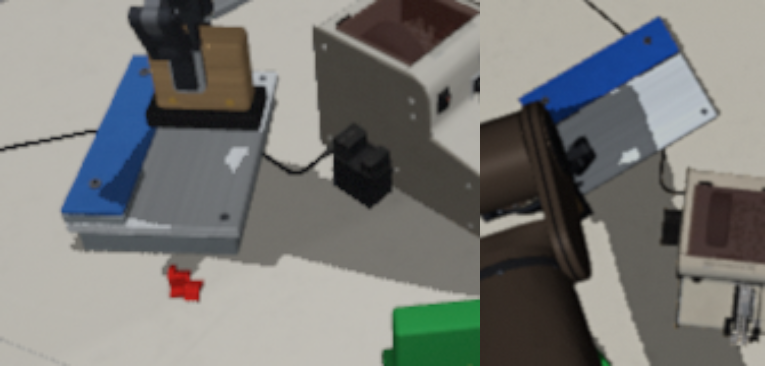

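The deck is clear and the chips lie on the table off the end, at crop position (182,285). Now I stand the scraper back at its original spot.

```bash
python3 - <<'E'
from h import *
plan([(.4438,.2821,.16,24),(.4438,.2821,.042,24)],[4,5])
E
```

```text
now [0.5105 0.2748 0.1864] yaw 30.77 tilt [ 2.e-04 -8.e-04 -1.e+00] t 8.7333
[[np.float64(-0.0134), np.float64(-0.0101), np.float64(0.0066)], np.float64(0.03)]
[[np.float64(-0.0137), np.float64(-0.0097), np.float64(0.0066)], np.float64(0.03)]
[[np.float64(-0.014), np.float64(-0.0093), np.float64(0.0066)], np.float64(0.03)]
[[np.float64(-0.0142), np.float64(-0.0089), np.float64(0.0066)], np.float64(0.03)]
[[np.float64(0.0), np.float64(0.0), np.float64(0.0236)], np.float64(-0.0)]
[[np.float64(0.0), np.float64(0.0), np.float64(0.0236)], np.float64(-0.0)]
[[np.float64(0.0), np.float64(0.0), np.float64(0.0236)], np.float64(-0.0)]
[[np.float64(0.0), np.float64(0.0), np.float64(0.0236)], np.float64(-0.0)]
[[np.float64(0.0), np.float64(0.0), np.float64(0.0236)], np.float64(-0.0)]
```

move_arm:
  moves:
    - [0,[-0.013,-0.01,0.006],[0,0,0.03]]
    - [0,[-0.014,-0.01,0.006],[0,0,0.03]]
    - [0,[-0.014,-0.009,0.006],[0,0,0.03]]
    - [0,[-0.014,-0.009,0.006],[0,0,0.03]]
    - [0,[0,0,0.025],[0,0,0]]
    - [0,[0,0,0.025],[0,0,0]]
    - [0,[0,0,0.025],[0,0,0]]
    - [0,[0,0,0.025],[0,0,0]]
    - [0,[0,0,0.018],[0,0,0]]
    - [0,[0,0,0],[0,0,0]]

```text
time: 9.57
eef_pos: [0.4419, 0.2827, 0.0384]
tcp_rot: [0.978, 0.208, -0.005, 0.001]
contact_force: [0.2, -0.2, -1.1]
opening: 0.275
finger_force: 54.0
```

move_arm:
  moves:
    - [0,[0,0,0],[0,0,0]]
    - [0,[0,0,0],[0,0,0]]
    - [0,[0,0,0.001],[0,0,0]]
    - [0,[0,0,0.001],[0,0,0]]
    - [0,[0,0,0.001],[0,0,0]]
    - [0,[0,0,0.001],[0,0,0]]
    - [0,[0,0,0],[0,0,0]]
    - [0,[0,0,0],[0,0,0]]
    - [0,[0,0,0],[0,0,0]]
    - [0,[0,0,0],[0,0,0]]

```text
time: 10.4
eef_pos: [0.4453, 0.2843, 0.0394]
tcp_rot: [0.978, 0.208, 0.0, -0.0]
contact_force: [1.2, 0.9, 0.0]
opening: 0.275
finger_force: 54.0
```

move_arm:
  moves:
    - [0,[0,0,0.001],[0,0,0]]
    - [0,[0,0,0.001],[0,0,0]]
    - [0,[0,0,0.001],[0,0,0]]
    - [0,[0,0,0.001],[0,0,0]]
    - [0,[0,0,0],[0,0,0]]
    - [0,[0,0,0],[0,0,0]]
    - [0,[0,0,0],[0,0,0]]
    - [0,[0,0,0],[0,0,0]]
    - [0,[0,0,0],[0,0,0]]
    - [0,[0,0,0],[0,0,0]]

```text
time: 11.23
eef_pos: [0.4453, 0.2843, 0.0354]
tcp_rot: [0.978, 0.208, 0.0, -0.0]
contact_force: [-0.3, -0.0, -1.2]
opening: 0.272
finger_force: 54.0
```

One more millimetre down, then release and lift straight up.

move_arm:
  moves:
    - [0,[0,0,0.001],[0,0,0]]
    - [0,[0,0,0],[0,0,0]]
    - [0.5,[0,0,0],[0,0,0]]
    - [0.8,[0,0,0],[0,0,0]]
    - [1,[0,0,0],[0,0,0]]
    - [1,[0,0,0],[0,0,0]]
    - [1,[0,0,0],[0,0,0]]
    - [1,[0,0,-0.02],[0,0,0]]
    - [1,[0,0,-0.035],[0,0,0]]
    - [1,[0,0,-0.035],[0,0,0]]

```text
time: 12.07
eef_pos: [0.4439, 0.2837, 0.1237]
tcp_rot: [0.978, 0.208, -0.002, 0.0]
contact_force: [2.1, 0.2, -0.1]
opening: 1.002
finger_force: 0.0
```

```bash
python3 - <<'E'
from h import *
print(get_state()['qpos'])
plan([(.46,.25,.30,30),(.54,.05,.36,60),(.56,-.075,.28,90)],[5,6,5])
E
```

```text
[3.75974428e-01 8.05663465e-02 2.02369464e+00 1.21450033e-05
 1.04170563e+00 1.52806662e+00]
now [0.4439 0.2837 0.1237] yaw 23.99 tilt [-0.0041 -0.0016 -1.    ] t 12.0667
[[np.float64(0.0002), np.float64(0.0075), np.float64(-0.0353)], np.float64(-0.021)]
[[np.float64(0.0), np.float64(0.0075), np.float64(-0.0353)], np.float64(-0.021)]
[[np.float64(-0.0001), np.float64(0.0075), np.float64(-0.0353)], np.float64(-0.021)]
[[np.float64(-0.0003), np.float64(0.0075), np.float64(-0.0353)], np.float64(-0.021)]
[[np.float64(-0.0004), np.float64(0.0075), np.float64(-0.0353)], np.float64(-0.021)]
[[np.float64(-0.0051), np.float64(0.0355), np.float64(-0.01)], np.float64(-0.087)]
[[np.float64(-0.0082), np.float64(0.035), np.float64(-0.01)], np.float64(-0.087)]
[[np.float64(-0.0112), np.float64(0.0341), np.float64(-0.01)], np.float64(-0.087)]
[[np.float64(-0.0141), np.float64(0.033), np.float64(-0.01)], np.float64(-0.087)]
[[np.float64(-0.017), np.float64(0.0316), np.float64(-0.01)], np.float64(-0.087)]
[[np.float64(-0.0197), np.float64(0.03), np.float64(-0.01)], np.float64(-0.087)]
[[np.float64(-0.0197), np.float64(0.016), np.float64(0.016)], np.float64(-0.105)]
[[np.float64(-0.0212), np.float64(0.0138), np.float64(0.016)], np.float64(-0.105)]
[[np.float64(-0.0225), np.float64(0.0115), np.float64(0.016)], np.float64(-0.105)]
[[np.float64(-0.0236), np.float64(0.0091), np.float64(0.016)], np.float64(-0.105)]
[[np.float64(-0.0244), np.float64(0.0066), np.float64(0.016)], np.float64(-0.105)]
```

move_arm:
  moves:
    - [1,[0,0.004,-0.037],[0,0,-0.021]]
    - [1,[0,0.006,-0.037],[0,0,-0.021]]
    - [1,[0,0.008,-0.037],[0,0,-0.021]]
    - [1,[0,0.009,-0.037],[0,0,-0.021]]
    - [1,[0,0.009,-0.037],[0,0,-0.021]]
    - [1,[-0.005,0.035,-0.01],[0,0,-0.087]]
    - [1,[-0.008,0.035,-0.01],[0,0,-0.087]]
    - [1,[-0.011,0.034,-0.01],[0,0,-0.087]]
    - [1,[-0.014,0.033,-0.01],[0,0,-0.087]]
    - [1,[-0.017,0.032,-0.01],[0,0,-0.087]]

```text
time: 12.9
eef_pos: [0.5288, 0.0846, 0.3599]
tcp_rot: [0.886, 0.463, 0.0, 0.0]
contact_force: [1.0, 0.6, -0.6]
opening: 1.001
finger_force: 0.0
```

```bash
python3 - <<'E'
from h import *
plan([(.55,-.07,.27,90)],[7])
E
```

```text
now [0.5288 0.0846 0.3599] yaw 55.2 tilt [ 4.e-04  1.e-04 -1.e+00] t 12.9
[[np.float64(-0.0164), np.float64(0.0151), np.float64(0.0128)], np.float64(-0.087)]
[[np.float64(-0.0177), np.float64(0.0136), np.float64(0.0128)], np.float64(-0.087)]
[[np.float64(-0.0188), np.float64(0.012), np.float64(0.0128)], np.float64(-0.087)]
[[np.float64(-0.0197), np.float64(0.0104), np.float64(0.0128)], np.float64(-0.087)]
[[np.float64(-0.0206), np.float64(0.0086), np.float64(0.0128)], np.float64(-0.087)]
[[np.float64(-0.0212), np.float64(0.0068), np.float64(0.0128)], np.float64(-0.087)]
[[np.float64(-0.0217), np.float64(0.0049), np.float64(0.0128)], np.float64(-0.087)]
```

move_arm:
  moves:
    - [1,[-0.016,0.014,0.013],[0,0,-0.087]]
    - [1,[-0.018,0.013,0.013],[0,0,-0.087]]
    - [1,[-0.019,0.012,0.013],[0,0,-0.087]]
    - [1,[-0.02,0.01,0.013],[0,0,-0.087]]
    - [1,[-0.021,0.009,0.013],[0,0,-0.087]]
    - [1,[-0.021,0.007,0.013],[0,0,-0.087]]
    - [1,[-0.022,0.005,0.013],[0,0,-0.065]]
    - [1,[0,0,0],[0,0,0]]
    - [1,[0,0,0],[0,0,0]]
    - [1,[0,0,0],[0,0,0]]

```text
time: 13.73
eef_pos: [0.5479, -0.0682, 0.2687]
tcp_rot: [0.716, 0.698, 0.0, 0.0]
contact_force: [-0.6, -0.0, -0.3]
opening: 1.001
finger_force: 0.0
```

```bash
python3 - <<'E'
from h import *
plan([],[])
st=get_state();save('wrist','w4.png');
for n in('scene','top'):save(n,n[0]+'4.png')
b=cv2.imread('pics/w4.png');h=cv2.cvtColor(b,cv2.COLOR_BGR2HSV)
a=cv2.imread('pics/s4.png')[205:345,110:260]
cv2.imwrite('pics/c4.png',np.hstack([b[:,:], cv2.resize(a,(240,224))[:, :] if 0 else cv2.copyMakeBorder(cv2.resize(a,(240,224)),0,196,0,0,0)]))
E
```

```text
now [ 0.5479 -0.0682  0.2687] yaw 88.51 tilt [ 4.e-04  4.e-04 -1.e+00] t 13.7333
```

View pics/c4.png

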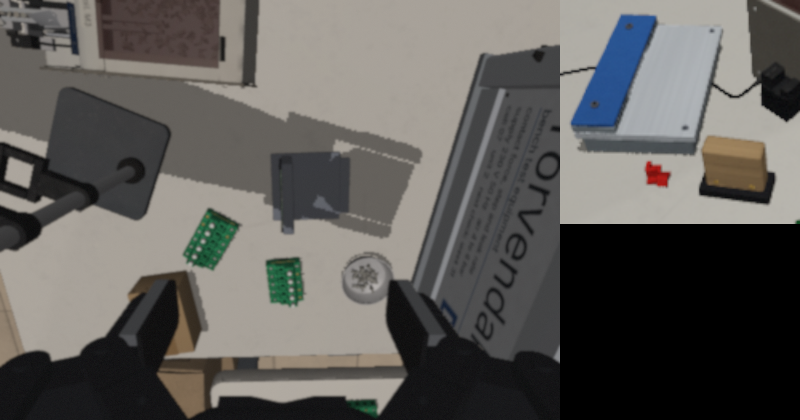

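The composite view shows the deck empty, the scraper standing and the chips off the rack. The wrist view has the holder's foot at (310,185) and its plate at about (286,192). The dish is at (367,278) and the green strips are at (211,240) and (284,282).

```bash
python3 - <<'E'
from h import *
st=get_state()
for n,u,v,z in [('plate',346.9,183.3,.056),('rearL',329.6,192.5,.006),('rearR',360.5,192.5,.006),('noseL',331.6,157,.006),('noseR',358,157,.006)]: print(n,onz('top',u,v,z).round(4))
b=cv2.imread('pics/w4.png');h=cv2.cvtColor(b,cv2.COLOR_BGR2HSV)
m=cv2.inRange(h,(100,28,20),(135,150,160));k=np.zeros_like(m);k[140:245,255:365]=m[140:245,255:365]
k=cv2.morphologyEx(k,cv2.MORPH_CLOSE,np.ones((3,3)))
c=max(cv2.findContours(k,0,1)[0],key=cv2.contourArea);q=cv2.approxPolyDP(c,2.5,True)[:,0]
for p in q: print(p,onz('wrist',*map(float,p),.006,st).round(4)[:2],onz('wrist',*map(float,p),.056,st).round(4)[:2])
cv2.imwrite('pics/w4c.png',cv2.resize(cv2.convertScaleAbs(b[135:245,250:370],alpha=1.8),None,fx=5,fy=5,interpolation=cv2.INTER_CUBIC))
E
```

```text
plate [ 0.5549 -0.0952  0.056 ]
rearL [ 0.5362 -0.0563  0.006 ]
rearR [ 0.5363 -0.1351  0.006 ]
noseL [ 0.6273 -0.0615  0.006 ]
noseR [ 0.6273 -0.129   0.006 ]
[332 166] [ 0.6046 -0.0693] [ 0.5978 -0.059 ]
```

View pics/w4c.png

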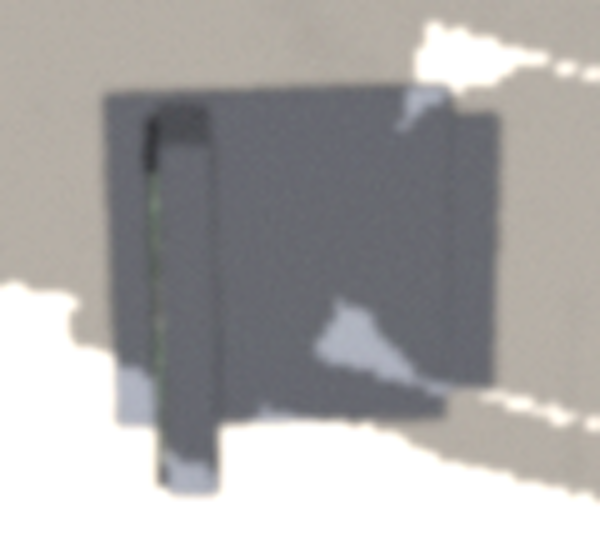

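The crop shows the plate top from (160,145) to (216,490), the foot's rear edge at x≈110 and the nose at x≈497.

```bash
python3 - <<'E'
from h import *
st=get_state()
f=lambda x,y,z:onz('wrist',250+x/5-.4,135+y/5-.4,z,st).round(4)[:2]
for q in [(160,145),(212,145),(216,490),(160,487)]: print('top',f(*q,.056))
for q in [(105,95),(118,423),(445,416),(448,85),(497,113),(493,385)]: print('foot',f(*q,.006))
plan([(.5546,-.0955,.15,90),(.5546,-.0955,.03,90)],[5,5])
E
```

```text
top [ 0.5478 -0.0555]
top [ 0.5581 -0.0557]
top [ 0.5579 -0.1293]
top [ 0.5462 -0.1283]
foot [ 0.5356 -0.0536]
foot [ 0.5361 -0.1318]
foot [ 0.6137 -0.1318]
foot [ 0.6123 -0.0532]
foot [ 0.6235 -0.0597]
foot [ 0.6248 -0.1243]
now [ 0.5482 -0.0676  0.2694] yaw 88.62 tilt [ 1.8e-03 -3.0e-04 -1.0e+00] t 13.8833
[[np.float64(-0.0055), np.float64(0.0014), np.float64(0.0239)], np.float64(-0.005)]
[[np.float64(-0.0055), np.float64(0.0014), np.float64(0.0239)], np.float64(-0.005)]
[[np.float64(-0.0056), np.float64(0.0014), np.float64(0.0239)], np.float64(-0.005)]
[[np.float64(-0.0056), np.float64(0.0013), np.float64(0.0239)], np.float64(-0.005)]
[[np.float64(-0.0056), np.float64(0.0013), np.float64(0.0239)], np.float64(-0.005)]
[[np.float64(0.0), np.float64(0.0), np.float64(0.024)], np.float64(-0.0)]
[[np.float64(0.0), np.float64(0.0), np.float64(0.024)], np.float64(-0.0)]
[[np.float64(0.0), np.float64(0.0), np.float64(0.024)], np.float64(-0.0)]
[[np.float64(0.0), np.float64(0.0), np.float64(0.024)], np.float64(-0.0)]
[[np.float64(0.0), np.float64(0.0), np.float64(0.024)], np.float64(-0.0)]
```

move_arm:
  moves:
    - [1,[-0.006,0.001,0.025],[0,0,-0.005]]
    - [1,[-0.006,0.001,0.025],[0,0,-0.005]]
    - [1,[-0.006,0.001,0.025],[0,0,-0.005]]
    - [1,[-0.005,0.001,0.025],[0,0,-0.005]]
    - [1,[-0.004,0.001,0.025],[0,0,-0.004]]
    - [1,[0,0,0.025],[0,0,0]]
    - [1,[0,0,0.025],[0,0,0]]
    - [1,[0,0,0.025],[0,0,0]]
    - [1,[0,0,0.02],[0,0,0]]
    - [1,[0,0,0],[0,0,0]]

```text
time: 14.72
eef_pos: [0.5495, -0.0937, 0.0443]
tcp_rot: [0.707, 0.707, -0.002, -0.004]
contact_force: [-0.3, 0.8, -0.5]
opening: 1.0
finger_force: 0.0
```

```bash
python3 - <<'E'
from h import *
plan([(.5535,-.094,.018,90)],[1])
E
```

```text
now [ 0.5495 -0.0937  0.0443] yaw 89.99 tilt [-0.0075  0.0028 -1.    ] t 14.7167
[[np.float64(-0.0003), np.float64(0.004), np.float64(0.0263)], np.float64(-0.0)]
```

move_arm:
  moves:
    - [1,[0,0,0.012],[0,0,0]]
    - [1,[0,0,0.012],[0,0,0]]
    - [1,[0,0,0.007],[0,0,0]]
    - [1,[0,0,0],[0,0,0]]
    - [1,[0,0,0],[0,0,0]]
    - [1,[0,0,0],[0,0,0]]
    - [0.5,[0,0,0],[0,0,0]]
    - [0.5,[0,0,0],[0,0,0]]
    - [0.3,[0,0,0],[0,0,0]]
    - [0.3,[0,0,0],[0,0,0]]
  grip_force: 40

```text
time: 15.55
eef_pos: [0.5526, -0.0956, 0.0177]
tcp_rot: [0.707, 0.707, 0.0, 0.0]
contact_force: [0.4, -0.5, -0.8]
opening: 0.451
finger_force: 0.0
```

```bash
python3 - <<'E'
from h import *
plan([],[]);print(get_state()['contact_force'],get_state()['opening'])
E
```

```text
now [ 0.5526 -0.0956  0.0177] yaw 89.94 tilt [ 6.e-04 -2.e-04 -1.e+00] t 15.55
[ 0.37189818 -0.53846482 -0.84910378] 0.45109549330234366
```

Well placed; now close on the plate.

move_arm:
  moves:
    - [0,[0,0,0],[0,0,0]]
    - [0,[0,0,0],[0,0,0]]
    - [0,[0,0,0],[0,0,0]]
    - [0,[0,0,0],[0,0,0]]
    - [0,[0,0,0],[0,0,0]]
    - [0,[0,0,0],[0,0,0]]
    - [0,[0,0,0],[0,0,0]]
    - [0,[0,0,0],[0,0,0]]
    - [0,[0,0,0],[0,0,0]]
    - [0,[0,0,-0.004],[0,0,0]]
  grip_force: 90

```text
time: 16.38
eef_pos: [0.5514, -0.0952, 0.0204]
tcp_rot: [0.707, 0.707, -0.001, -0.001]
contact_force: [-0.1, 0.1, -0.9]
opening: 0.127
finger_force: 87.6
```

```bash
python3 - <<'E'
from h import *
s=get_state();print(s['opening'],s['finger_force'],s['contact_force']);p=s['eef_pos']
# pre-insert: holder origin at rack x = .015-.043-.025 (nose 25 mm before lip), plate (tool) 29 mm behind; lifted
x,y=rack(.015-.068-.029,.0)
print(x,y)
plan([(p[0],p[1],.22,90),(.55,.02,.25,105),(x,y,.2,120.8)],[6,4,5])
E
```

```text
0.12688849008629846 87.56345272064209 [-0.12893737  0.146006   -0.8910241 ]
0.5525652884516855 0.18601248508061313
now [ 0.5514 -0.0952  0.0204] yaw 89.94 tilt [-2.3e-03  8.0e-04 -1.0e+00] t 16.3833
[[np.float64(0.0), np.float64(0.0), np.float64(-0.0333)], np.float64(-0.0)]
[[np.float64(0.0), np.float64(0.0), np.float64(-0.0333)], np.float64(-0.0)]
[[np.float64(0.0), np.float64(0.0), np.float64(-0.0333)], np.float64(-0.0)]
[[np.float64(0.0), np.float64(0.0), np.float64(-0.0333)], np.float64(-0.0)]
[[np.float64(0.0), np.float64(0.0), np.float64(-0.0333)], np.float64(-0.0)]
[[np.float64(0.0), np.float64(0.0), np.float64(-0.0333)], np.float64(-0.0)]
[[np.float64(0.0288), np.float64(-0.0004), np.float64(-0.0075)], np.float64(-0.065)]
[[np.float64(0.0288), np.float64(0.0015), np.float64(-0.0075)], np.float64(-0.065)]
[[np.float64(0.0286), np.float64(0.0034), np.float64(-0.0075)], np.float64(-0.065)]
[[np.float64(0.0283), np.float64(0.0053), np.float64(-0.0075)], np.float64(-0.065)]
[[np.float64(0.0319), np.float64(0.0091), np.float64(0.01)], np.float64(-0.055)]
[[np.float64(0.0314), np.float64(0.0108), np.float64(0.01)], np.float64(-0.055)]
[[np.float64(0.0307), np.float64(0.0125), np.float64(0.01)], np.float64(-0.055)]
[[np.float64(0.03), np.float64(0.0142), np.float64(0.01)], np.float64(-0.055)]
[[np.float64(0.0292), np.float64(0.0159), np.float64(0.01)], np.float64(-0.055)]
```

move_arm:
  moves:
    - [0,[0,0,-0.033],[0,0,0]]
    - [0,[0,0,-0.033],[0,0,0]]
    - [0,[0,0,-0.033],[0,0,0]]
    - [0,[0,0,-0.033],[0,0,0]]
    - [0,[0,0,-0.033],[0,0,0]]
    - [0,[0,0,-0.033],[0,0,0]]
    - [0,[0.029,0,-0.007],[0,0,-0.065]]
    - [0,[0.029,0.001,-0.007],[0,0,-0.065]]
    - [0,[0.029,0.003,-0.007],[0,0,-0.065]]
    - [0,[0.028,0.005,-0.007],[0,0,-0.065]]

```text
time: 17.22
eef_pos: [0.5494, 0.0212, 0.2473]
tcp_rot: [0.609, 0.793, -0.0, -0.001]
contact_force: [-0.1, 0.1, -0.7]
opening: 0.123
finger_force: 87.8
```

```bash
python3 - <<'E'
from h import *
x,y=rack(.015-.068-.029-.01,.0)
s=get_state();print(s['opening'],s['finger_force'])
plan([(x,y,.16,120.8)],[6])
E
```

```text
0.12324207251419526 87.78115153312683
now [0.5494 0.0212 0.2473] yaw 104.98 tilt [-1.1e-03  3.0e-04 -1.0e+00] t 17.2167
[[np.float64(0.0259), np.float64(0.006), np.float64(0.0146)], np.float64(-0.046)]
[[np.float64(0.0256), np.float64(0.0072), np.float64(0.0146)], np.float64(-0.046)]
[[np.float64(0.0253), np.float64(0.0084), np.float64(0.0146)], np.float64(-0.046)]
[[np.float64(0.0249), np.float64(0.0095), np.float64(0.0146)], np.float64(-0.046)]
[[np.float64(0.0244), np.float64(0.0106), np.float64(0.0146)], np.float64(-0.046)]
[[np.float64(0.0239), np.float64(0.0118), np.float64(0.0146)], np.float64(-0.046)]
```

move_arm:
  moves:
    - [0,[0.027,0.006,0],[0,0,-0.046]]
    - [0,[0.027,0.007,0],[0,0,-0.046]]
    - [0,[0.026,0.008,0],[0,0,-0.046]]
    - [0,[0.025,0.009,0],[0,0,-0.046]]
    - [0,[0.024,0.011,0],[0,0,-0.046]]
    - [0,[0.022,0.012,0],[0,0,-0.046]]
    - [0,[0,0,0.02],[0,0,0]]
    - [0,[0,0,0.03],[0,0,0]]
    - [0,[0,0,0.02],[0,0,0]]
    - [0,[0,0,0],[0,0,0]]

```text
time: 18.05
eef_pos: [0.5406, 0.1804, 0.171]
tcp_rot: [0.495, 0.869, -0.004, -0.005]
contact_force: [-1.3, 0.6, -1.0]
opening: 0.132
finger_force: 87.9
```

```bash
python3 - <<'E'
from h import *
s=get_state();print(s['opening'],s['finger_force'],s['qpos'].round(2))
print(rack(.015-.068-.029-.01,0));plan([],[])
st=get_state()
save('wrist','w5.png');b=cv2.imread('pics/w5.png');a=save('scene','s5.png')
cv2.imwrite('pics/c5.png',np.hstack([b,cv2.copyMakeBorder(cv2.resize(a[150:310,80:270,::-1],(238,200)),0,220,0,0,0)]))
E
```

```text
0.1322974447809075 87.86288380622864 [ 0.14  0.12  1.88 -0.    1.15 -0.39]
[0.54397569 0.18089206]
now [0.5406 0.1804 0.171 ] yaw 120.68 tilt [-0.012  -0.0018 -0.9999] t 18.05
```

View pics/c5.png

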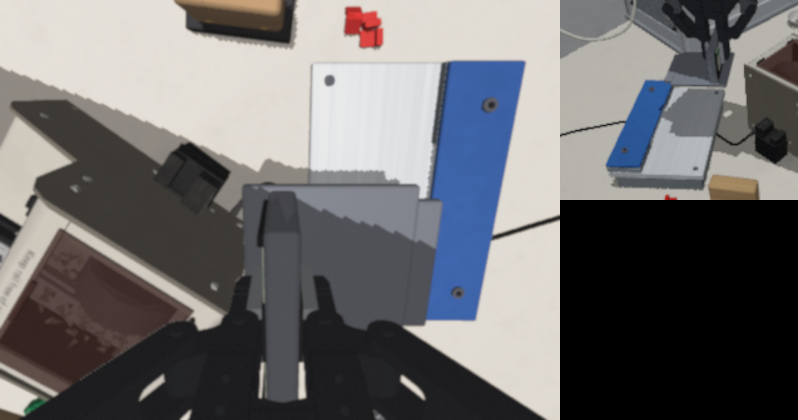

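The holder is held square over the deck. The nose corners are at (441,201) and (425,325), the lip is to its right, and all three chips lie on the table at (362,28). I lower close to the deck and measure again at nearly equal heights.

move_arm:
  moves:
    - [0,[0,0,0.02],[0,0,0]]
    - [0,[0,0,0.025],[0,0,0]]
    - [0,[0,0,0.025],[0,0,0]]
    - [0,[0,0,0.02],[0,0,0]]
    - [0,[0,0,0.01],[0,0,0]]
    - [0,[0,0,0.005],[0,0,0]]
    - [0,[0,0,0],[0,0,0]]
    - [0,[0,0,0],[0,0,0]]
    - [0,[0,0,0],[0,0,0]]
    - [0,[0,0,0],[0,0,0]]

```text
time: 18.98
eef_pos: [0.5461, 0.1809, 0.0742]
tcp_rot: [0.495, 0.869, 0.001, 0.001]
contact_force: [-0.2, 0.2, -0.4]
opening: 0.131
finger_force: 87.9
```

```bash
python3 - <<'E'
from h import *
plan([],[]);st=get_state();p=np.array(st['eef_pos']);print(st['contact_force'])
save('wrist','w6.png');b=cv2.imread('pics/w6.png');h=cv2.cvtColor(b,cv2.COLOR_BGR2HSV)
m=cv2.inRange(h,(105,130,30),(125,255,255));m=cv2.morphologyEx(m,cv2.MORPH_CLOSE,np.ones((9,9)))
c=max(cv2.findContours(m,0,1)[0],key=cv2.contourArea);q=cv2.approxPolyDP(cv2.convexHull(c),5,True)[:,0]
Rm=R.from_quat(st['tcp_rot']).as_matrix()
T=lambda u,v,z:(Rm.T@(onz('wrist',float(u),float(v),z,st)-p)).round(4)
for k in q: print('lip',k,onz('wrist',float(k[0]),float(k[1]),.056,st).round(4),T(*k,.056))
g=cv2.GaussianBlur(cv2.cvtColor(b,cv2.COLOR_BGR2GRAY),(3,3),0).astype(int)
zf=p[2]-.0177+.006
for u in (300,330,360,390): 
    d=np.diff(g[100:330,u]); i=np.argsort(-abs(d))[:5]; print('col',u,[(100+int(j),int(d[j])) for j in sorted(i)])
for v in range(190,330,20):
    d=np.diff(g[v,330:520]); i=np.argsort(-abs(d))[:6]; print('row',v,[(330+int(j),int(d[j])) for j in sorted(i)])
E
```

```text
now [0.5461 0.1809 0.0742] yaw 120.65 tilt [ 3.2e-03  5.0e-04 -1.0e+00] t 18.9833
[-0.18947706  0.21843452 -0.37543198]
lip [559  36] [0.5895 0.3256 0.056 ] [0.1024 0.111  0.0184]
lip [559 383] [0.715 0.197 0.056] [-0.0722  0.1535  0.0187]
lip [546 412] [0.7236 0.1779 0.056 ] [-0.093   0.1511  0.0187]
lip [537 414] [0.7202 0.1742 0.056 ] [-0.0945  0.1462  0.0187]
lip [472 372] [0.6686 0.1783 0.056 ] [-0.0646  0.1039  0.0185]
lip [469 363] [0.6632 0.1822 0.056 ] [-0.0586  0.1013  0.0185]
lip [532  45] [0.5825 0.3176 0.056 ] [0.0991 0.1009 0.0183]
lip [540  36] [0.583  0.3217 0.056 ] [0.1024 0.1034 0.0183]
col 300 [(173, -18), (174, -18), (175, -13), (183, -14), (199, -13)]
col 330 [(177, -20), (178, -22), (179, -19), (182, -16), (183, -15)]
col 360 [(179, -19), (180, -27), (181, -27), (182, -24), (183, -18)]
col 390 [(179, -14), (180, -25), (181, -28), (182, -29), (183, -21)]
row 190 [(418, 23), (419, 26), (490, -21), (491, -23), (501, -22), (502, -20)]
row 210 [(440, 22), (441, 27), (487, -24), (488, -24), (497, -22), (498, -20)]
row 230 [(438, 28), (439, 22), (483, -21), (484, -23), (493, -22), (494, -20)]
row 250 [(480, -19), (481, -21), (482, -16), (488, -14), (489, -21), (490, -20)]
row 270 [(460, 17), (461, 20), (474, -23), (475, -21), (485, -21), (486, -20)]
row 290 [(439, 17), (440, 21), (471, -20), (472, -21), (481, -21), (482, -21)]
row 310 [(426, 26), (427, 30), (428, 24), (469, -22), (477, -21), (478, -22)]
```

```bash
python3 - <<'E'
from h import *
st=get_state();p=np.array(st['eef_pos']);b=cv2.imread('pics/w6.png')
Rm=R.from_quat(st['tcp_rot']).as_matrix();T=lambda u,v,z:(Rm.T@(onz('wrist',float(u),float(v),z,st)-p)).round(4)[:2]
zf=p[2]-.0177+.006
g=cv2.GaussianBlur(cv2.cvtColor(b,cv2.COLOR_BGR2GRAY),(3,3),0).astype(int);bl=b[:,:,0].astype(int)-b[:,:,2]
for u in (360,375,390,405): print('foot+y',T(u,180.5+.5,zf))
for u in (425,430,435):
    d=np.diff(g[170:360,u]);i=np.argsort(-abs(d))[:6];print('col',u,[(170+int(j),int(d[j]),T(u,170.5+j,zf)[0]) for j in sorted(i)])
for u in (395,405,412): 
    d=np.diff(g[300:400,u]);i=np.argsort(-abs(d))[:6];print('col',u,[(300+int(j),int(d[j]),T(u,300.5+j,zf)[0]) for j in sorted(i)])
print('nose',T(440.5,210,zf),T(438.5,230,zf),'foot front',T(418.5,190,zf))
for u in (545,550,555): r=np.where(bl[:,u]>40)[0];print('lip+y',u,r.min(),T(u,r.min(),.056),'-y',r.max(),T(u,r.max(),.056))
for v in (80,120,160,200,240): r=np.where(bl[v,440:]>40)[0]+440;print('lipfront',v,r.min(),T(r.min(),v,.056))
E
```

```text
foot+y [0.0442 0.0338]
foot+y [0.0442 0.0403]
foot+y [0.0442 0.0469]
foot+y [0.0442 0.0534]
col 425 [(193, -26, np.float64(0.0385)), (194, -20, np.float64(0.0381)), (339, -22, np.float64(-0.0383)), (340, -36, np.float64(-0.0389)), (341, -42, np.float64(-0.0395)), (342, -35, np.float64(-0.0401))]
col 430 [(196, -26, np.float64(0.0372)), (197, -29, np.float64(0.0367)), (198, -25, np.float64(0.0362)), (343, -30, np.float64(-0.0407)), (344, -40, np.float64(-0.0413)), (345, -36, np.float64(-0.0419))]
col 435 [(197, -34, np.float64(0.0367)), (198, -38, np.float64(0.0362)), (346, -29, np.float64(-0.0425)), (347, -40, np.float64(-0.0431)), (348, -40, np.float64(-0.0438)), (349, -29, np.float64(-0.0444))]
col 395 [(320, -5, np.float64(-0.027)), (321, -10, np.float64(-0.0276)), (322, -12, np.float64(-0.0281)), (323, -11, np.float64(-0.0287)), (324, -5, np.float64(-0.0293)), (325, -2, np.float64(-0.0299))]
col 405 [(375, 31, np.float64(-0.0609)), (376, 37, np.float64(-0.0616)), (377, 33, np.float64(-0.0622)), (384, -35, np.float64(-0.0669)), (385, -36, np.float64(-0.0675)), (386, -28, np.float64(-0.0682))]
col 412 [(381, 36, np.float64(-0.0649)), (382, 37, np.float64(-0.0655)), (383, 29, np.float64(-0.0662)), (389, -31, np.float64(-0.0702)), (390, -38, np.float64(-0.0709)), (391, -35, np.float64(-0.0716))]
nose [0.0309 0.0707] [0.0213 0.0711] foot front [0.0401 0.0598]
lip+y 545 35 [0.1027 0.1051] -y 413 [-0.0933  0.1503]
lip+y 550 35 [0.1027 0.1071] -y 403 [-0.0859  0.1514]
lip+y 555 35 [0.1027 0.1091] -y 387 [-0.0746  0.1515]
lipfront 80 528 [0.0857 0.1019]
lipfront 120 519 [0.0696 0.1016]
lipfront 160 512 [0.0523 0.102 ]
lipfront 200 504 [0.0337 0.1021]
lipfront 240 496 [0.0138 0.1022]
```

Measured in the tool frame, the holder centre is at +4.0 mm and the rack centre at +2.7 mm, so I shift -1 mm. The nose is 31 mm from the lip, leaving about 63 mm to home. Lowering onto the deck now.

move_arm:
  moves:
    - [0,[-0.001,0,0.004],[0,0,-0.004]]
    - [0,[0,0,0.005],[0,0,0]]
    - [0,[0,0,0.004],[0,0,0]]
    - [0,[0,0,0.001],[0,0,0]]
    - [0,[0,0,0],[0,0,0]]
    - [0,[0,0,0],[0,0,0]]
    - [0,[0,0,0],[0,0,0]]
    - [0,[0,0,0],[0,0,0]]
    - [0,[0,0,0],[0,0,0]]
    - [0,[0,0,0],[0,0,0]]

```text
time: 19.87
eef_pos: [0.5454, 0.1799, 0.0584]
tcp_rot: [0.493, 0.87, 0.0, 0.0]
contact_force: [-0.1, -1.2, -1.3]
opening: 0.128
finger_force: 87.9
```

move_arm:
  moves:
    - [0,[0,0,0.0005],[0,0,0]]
    - [0,[0,0,0],[0,0,0]]
    - [0,[0,0,0.0005],[0,0,0]]
    - [0,[0,0,0],[0,0,0]]
    - [0,[0,0,0],[0,0,0]]
    - [0,[0,0,0],[0,0,0]]
    - [0,[0,0,0],[0,0,0]]
    - [0,[0,0,0],[0,0,0]]
    - [0,[0,0,0],[0,0,0]]
    - [0,[0,0,0],[0,0,0]]

```text
time: 20.7
eef_pos: [0.5455, 0.1798, 0.0574]
tcp_rot: [0.493, 0.87, 0.0, 0.0]
contact_force: [0.0, -0.6, 1.2]
opening: 0.128
finger_force: 88.0
```

Touching the deck (Fz rose from -1.3 to +1.2 N). Slide the nose under the lip.

move_arm:
  moves:
    - [0,[0,0.006,0],[0,0,0]]
    - [0,[0,0.007,0],[0,0,0]]
    - [0,[0,0.007,0],[0,0,0]]
    - [0,[0,0.006,0],[0,0,0]]
    - [0,[0,0.005,0],[0,0,0]]
    - [0,[0,0.005,0],[0,0,0]]
    - [0,[0,0.005,0],[0,0,0]]
    - [0,[0,0.004,0],[0,0,0]]
    - [0,[0,0,0],[0,0,0]]
    - [0,[0,0,0],[0,0,0]]

```text
time: 21.53
eef_pos: [0.5852, 0.2035, 0.0576]
tcp_rot: [0.493, 0.87, 0.001, 0.001]
contact_force: [1.6, 0.7, 0.5]
opening: 0.132
finger_force: 88.2
```

```bash
cat > r.py <<'E'
from h import *
s=get_state();p=np.array(s['eef_pos']);Rm=R.from_quat(s['tcp_rot']).as_matrix()
print('F tool',(Rm.T@s['contact_force']).round(2),'M',(Rm.T@s['wrist_torque']).round(2))
c,sn=np.cos(RY),np.sin(RY);d=p[:2]-RO;print('rack xy',(c*d[0]+sn*d[1]).round(4),(-sn*d[0]+c*d[1]).round(4),'z',p[2].round(4));plan([],[])
E
python3 r.py; python3 - <<'E'
from h import *
st=get_state();p=np.array(st['eef_pos']);save('wrist','w7.png');b=cv2.imread('pics/w7.png')
Rm=R.from_quat(st['tcp_rot']).as_matrix();T=lambda u,v,z:(Rm.T@(onz('wrist',float(u),float(v),z,st)-p)).round(4)[:2]
bl=b[:,:,0].astype(int)-b[:,:,2]
for v in (60,100,140,180,220,260): 
    r=np.where(bl[v,380:]>40)[0]+380
    if len(r): print('lipfront',v,r.min(),T(r.min(),v,.056))
for u in (490,510,530,550):
    r=np.where(bl[:,u]>40)[0]; 
    if len(r): print('lip+y',u,r.min(),T(u,r.min(),.056))
g=cv2.GaussianBlur(cv2.cvtColor(b,cv2.COLOR_BGR2GRAY),(3,3),0).astype(int);zf=p[2]-.0177+.006
for u in (330,360,390,405):
    d=np.diff(g[150:210,u]);i=np.argsort(-abs(d))[:4];print('col',u,[(150+int(j),int(d[j]),T(u,150.5+j,zf)[0]) for j in sorted(i)])
E
```

```text
F tool [-0.19  1.72 -0.45] M [-0.15  0.01 -0.04]
rack xy -0.045 -0.0017 z 0.0576
now [0.5852 0.2035 0.0576] yaw 120.87 tilt [ 0.0032  0.0013 -1.    ] t 21.5333
lipfront 60 441 [0.0922 0.0582]
lipfront 100 435 [0.0781 0.0579]
lipfront 140 430 [0.0631 0.0579]
lipfront 180 425 [0.047 0.058]
lipfront 220 420 [0.0298 0.058 ]
lipfront 260 416 [0.0112 0.0585]
lip+y 490 28 [0.1028 0.0743]
lip+y 510 28 [0.1028 0.0814]
lip+y 530 28 [0.1028 0.0886]
lip+y 550 28 [0.1028 0.0958]
col 330 [(181, -11, np.float64(0.0439)), (182, -29, np.float64(0.0435)), (183, -40, np.float64(0.043)), (184, -25, np.float64(0.0426))]
col 360 [(181, -11, np.float64(0.0439)), (182, -29, np.float64(0.0435)), (183, -40, np.float64(0.043)), (184, -25, np.float64(0.0426))]
col 390 [(181, -22, np.float64(0.0439)), (182, -33, np.float64(0.0435)), (183, -31, np.float64(0.043)), (184, -12, np.float64(0.0426))]
col 405 [(181, -11, np.float64(0.0439)), (182, -28, np.float64(0.0435)), (183, -37, np.float64(0.043)), (184, -23, np.float64(0.0426))]
```

Centred within 0.5 mm and square; 19 mm remain (contact with the strip after about 9 mm).

move_arm:
  moves:
    - [0,[0,0.003,0],[0,0,0]]
    - [0,[0,0.003,0],[0,0,0]]
    - [0,[0,0.003,0],[0,0,0]]
    - [0,[0,0.002,0],[0,0,0]]
    - [0,[0,0.002,0],[0,0,0]]
    - [0,[0,0.002,0],[0,0,0]]
    - [0,[0,0.001,0],[0,0,0]]
    - [0,[0,0.001,0],[0,0,0]]
    - [0,[0,0,0],[0,0,0]]
    - [0,[0,0,0],[0,0,0]]

```text
time: 22.42
eef_pos: [0.5963, 0.2104, 0.0577]
tcp_rot: [0.493, 0.87, -0.003, -0.002]
contact_force: [-10.1, -6.3, 9.9]
opening: 0.134
finger_force: 89.6
```

```bash
python3 r.py
```

```text
F tool [ -0.25 -11.96  -9.86] M [ 1.36 -0.06  0.1 ]
rack xy -0.0319 -0.0015 z 0.0577
now [0.5963 0.2104 0.0577] yaw 120.88 tilt [-0.0067 -0.0029 -1.    ] t 22.4167
```

move_arm:
  moves:
    - [0,[0,0.001,0],[-0.003,0,0]]
    - [0,[0,0.001,0],[-0.003,0,0]]
    - [0,[0,0.001,0],[0,0,0]]
    - [0,[0,0.001,0],[0,0,0]]
    - [0,[0,0,0],[0,0,0]]
    - [0,[0,0,0],[0,0,0]]
    - [0,[0,0,0],[0,0,0]]
    - [0,[0,0,0],[0,0,0]]
    - [0,[0,0,0],[0,0,0]]
    - [0,[0,0,0],[0,0,0]]

```text
time: 23.25
eef_pos: [0.5988, 0.212, 0.0575]
tcp_rot: [0.493, 0.87, -0.002, -0.002]
contact_force: [-11.9, -7.4, 11.4]
opening: 0.127
finger_force: 89.8
```

```bash
python3 r.py
```

```text
F tool [ -0.17 -14.08 -11.33] M [ 1.86 -0.09  0.17]
rack xy -0.029 -0.0014 z 0.0575
now [0.5988 0.212  0.0575] yaw 120.89 tilt [-0.0044 -0.0011 -1.    ] t 23.25
```

move_arm:
  moves:
    - [0,[0,0.001,0],[-0.002,0,0]]
    - [0,[0,0.001,0],[-0.002,0,0]]
    - [0,[0,0.001,0],[0,0,0]]
    - [0,[0,0.001,0],[0,0,0]]
    - [0,[0,0,0],[0,0,0]]
    - [0,[0,0,0],[0,0,0]]
    - [0,[0,0,0],[0,0,0]]
    - [0,[0,0,0],[0,0,0]]
    - [0,[0,0,0],[0,0,0]]
    - [0,[0,0,0],[0,0,0]]

```text
time: 24.08
eef_pos: [0.6014, 0.2135, 0.0575]
tcp_rot: [0.493, 0.87, -0.001, -0.001]
contact_force: [-14.8, -8.3, 14.3]
opening: 0.131
finger_force: 90.1
```

```bash
python3 r.py
```

```text
F tool [  0.51 -17.   -14.22] M [ 2.34 -0.12  0.19]
rack xy -0.026 -0.0014 z 0.0575
now [0.6014 0.2135 0.0575] yaw 120.91 tilt [-3.6e-03 -4.0e-04 -1.0e+00] t 24.0833
```

move_arm:
  moves:
    - [0,[0,0.001,-0.0005],[0,0,0]]
    - [0,[0,0.001,-0.0005],[0,0,0]]
    - [0,[0,0.001,0],[0,0,0]]
    - [0,[0,0.001,0],[0,0,0]]
    - [0,[0,0,0],[0,0,0]]
    - [0,[0,0,0],[0,0,0]]
    - [0,[0,0,0],[0,0,0]]
    - [0,[0,0,0],[0,0,0]]
    - [0,[0,0,0],[0,0,0]]
    - [0,[0,0,0],[0,0,0]]

```text
time: 24.92
eef_pos: [0.6023, 0.2141, 0.058]
tcp_rot: [0.493, 0.87, -0.004, -0.004]
contact_force: [-21.4, -13.1, 17.6]
opening: 0.129
finger_force: 90.8
```

```bash
python3 r.py
```

```text
F tool [ -0.17 -25.25 -17.26] M [ 3.43 -0.27  0.2 ]
rack xy -0.0249 -0.0014 z 0.058
now [0.6023 0.2141 0.058 ] yaw 120.93 tilt [-0.0111 -0.0039 -0.9999] t 24.9167
```

The push has hit the stop: only 1 mm of movement for 4 mm commanded, with force rising. It stopped within 1 mm of the predicted home position. Now level the foot.

move_arm:
  moves:
    - [0,[0,0,0],[-0.003,0,0]]
    - [0,[0,0,0],[-0.003,0,0]]
    - [0,[0,0,0],[-0.003,0,0]]
    - [0,[0,0,0.0005],[-0.003,0,0]]
    - [0,[0,0,0],[0,0,0]]
    - [0,[0,0,0],[0,0,0]]
    - [0,[0,0,0],[0,0,0]]
    - [0,[0,0,0],[0,0,0]]
    - [0,[0,0,0],[0,0,0]]
    - [0,[0,0,0],[0,0,0]]

```text
time: 25.75
eef_pos: [0.6022, 0.214, 0.0575]
tcp_rot: [0.493, 0.87, 0.001, -0.001]
contact_force: [-19.8, -13.1, 17.7]
opening: 0.127
finger_force: 91.1
```

```bash
python3 r.py; python3 - <<'E'
from h import *
st=get_state();p=np.array(st['eef_pos']);save('wrist','w8.png');b=cv2.imread('pics/w8.png')
Rm=R.from_quat(st['tcp_rot']).as_matrix();T=lambda u,v,z:(Rm.T@(onz('wrist',float(u),float(v),z,st)-p)).round(4)[:2]
bl=b[:,:,0].astype(int)-b[:,:,2]
for v in (60,100,140,180,220,260):
    r=np.where(bl[v,360:]>40)[0]+360; print('lipfront',v,r.min(),T(r.min(),v,.056))
r=np.where(bl[:,500]>40)[0]; print('lip+y',r.min(),T(500,r.min(),.056))
g=cv2.GaussianBlur(cv2.cvtColor(b,cv2.COLOR_BGR2GRAY),(3,3),0).astype(int);zf=.046
for u in (320,340,360):
    d=np.diff(g[150:210,u]);i=np.argsort(-abs(d))[:3];print('col',u,[(150+int(j),int(d[j]),T(u,150.5+j,zf)[0]) for j in sorted(i)])
E
```

```text
F tool [ -0.99 -23.73 -17.66] M [ 3.73 -0.24  0.24]
rack xy -0.025 -0.0013 z 0.0575
now [0.6022 0.214  0.0575] yaw 120.95 tilt [-0.0013  0.0021 -1.    ] t 25.75
lipfront 60 388 [0.0922 0.0387]
lipfront 100 384 [0.0781 0.0385]
lipfront 140 380 [0.0631 0.0383]
lipfront 180 377 [0.0471 0.0384]
lipfront 220 373 [0.0298 0.0382]
lipfront 260 371 [0.0113 0.0388]
lip+y 30 [0.1022 0.0779]
col 320 [(182, -26, np.float64(0.0435)), (183, -36, np.float64(0.0431)), (184, -27, np.float64(0.0426))]
col 340 [(182, -22, np.float64(0.0435)), (183, -35, np.float64(0.0431)), (184, -31, np.float64(0.0426))]
col 360 [(182, -22, np.float64(0.0435)), (183, -35, np.float64(0.0431)), (184, -30, np.float64(0.0426))]
```

The tool is 38.5 mm from the lip edge (39 mm expected at home). It is level, square, centred within 1 mm and pressing steadily at about 24 N against the 9 N spring. Handing in.

```bash
python3 -c "
from plant import *
print(sign_off())"
```

```text
the job is handed in; nothing more can be done
None
```

The job is handed in: the three offcuts are off the deck, the scraper block is standing on the table, and the label holder is gripped and pressed fully home, centred to within about 1 mm.

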